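# Weigh the small carton under the scale's draught shield

### The job

Weigh the smallest of the three brown cartons: slide the scale's roof door open, set the carton gently upright in the middle of the weighing pan without dropping it or pressing hard on the pan, then slide the door fully shut over it. Do not slam the door, and leave everything else on the bench where it is.

Things in the scene. Friction and masses are not known exactly. Their poses are not given: they have to be found in the camera images.
- scale: Grey bench parts scale with draught shield, fixed: 200 mm (its x), 430 mm (its y, -250 to +180), 134 mm high. Origin on the bench at x = 0, y = 0; y runs along the door track, z up. The part with y below 0 is a solid housing (top at z = 122) with a display at its end; the part with y above 0 is the weighing chamber. Two track rails, 8 mm wide, at x = -96 and +96, run along it, top at z = 134.
- chamber_mouth (a point): Middle of the chamber's open top, at the height of the rails' top (134 mm above the bench); scale x = 0, y = +87.5 mm. The chamber has clear walls 4 mm thick; inside it spans x -92 to +92 mm (rails included), y 0 to +175 mm of the scale. The roof is its only opening; the sliding door closes it. Axes as the scale's.
- door (a joint): Sliding roof door: clear panel 178 (x) by 172 mm (y), aluminium edges, top 131 mm above the bench (edges 132.5). 0 = fully shut over the chamber (door centre at scale y = +90 mm), 0.165 m = fully open over the housing (centre at y = -75 mm), a hard stop at each; opens towards scale -y. About 2 N of friction, 0.25 kg, stays where left; may start a little ajar.
- fin_top (a point): Top centre of the black upright fin in the middle of the sliding door, by which it is pushed or pinched. Fin: 60 mm along scale x, 12 mm thick along scale y, rising 27 mm above the panel; top 158 mm above the bench. Moves with the door: scale x = 0, y = +90 mm minus the door's joint value. Axes as the scale's.
- pan_top (a point): Centre of the upper surface of the square steel weighing pan (130 by 130 mm), 64 mm above the bench when empty, in the chamber at scale x = 0, y = +90 mm. The walls' top and the door's underside lie 62 mm above it. Axes as the scale's.
- pan (a joint): How far the weighing pan is pressed down on its load cell spring: 0 = empty, 0.012 m = bottomed; 1 N presses it about 1 mm; the carton alone presses it 1 to 3 mm.
- carton: The carton to weigh, smallest of the three: brown cardboard with a strip of tape along its top, 60 mm (its x) by 45 mm (its y) by 50 mm high, about 0.18 kg. Origin at the centre of its underside, z up. Stands upright on the bench to the left of the scale.
- carton_tall: Another brown carton, 85 (x) by 75 (y) by 85 mm high, about 0.5 kg, to be left alone. Origin at the centre of its underside.
- carton_flat: Another brown carton, flat, 110 (x) by 80 (y) by 35 mm high, about 0.35 kg, to be left alone. Origin at the centre of its underside.
- mug: White mug, 80 mm across and 95 mm high, handle to its +y, beyond the cartons; to be left alone. Origin at the centre of its underside.
- tape: Roll of brown packing tape lying flat, 92 mm across, 48 mm high; to be left alone. Origin at the centre of its underside.
- stapler: Black stapler, 130 mm along its x, 34 mm wide, 48 mm high; to be left alone. Origin at the middle of its underside.
- scanner: Black hand barcode scanner lying on its side, about 180 mm along its x, 32 mm high, behind the cartons; to be left alone. Origin on the bench near its middle.
Things that resemble listed ones, but are neither listed nor needed, are in the scene too. What is shaped like the carton but orange, purple or red is not meant.

How it is judged:
By the outcome, as a careful person would: the job done as asked, in the order asked, and still so for the second after the job is handed in, with the robot touching nothing.
It also fails if it takes over 67 s, if anything falls off the work surface, if the arm or the gripper's body presses on something with over 40 N, if the wrist force passes 120 N, or if a joint passes its speed limit or range.

### The arm

A 6-joint arm with a two-finger parallel gripper is mounted at the origin on the work surface. World frame = base frame: x ahead of the robot, y to its left, z up, the work surface at z = 0. Lengths are in mm, angles in degrees, forces in N, time in s.
With the tool pointing down it reaches from about 300 to 850 mm from the base axis. Payload 4.2 kg.
Tool frame: the origin (TCP) lies at the very end of the fingers, on their centre line; the grasp point (between the pads) lies 19 mm behind it (env.grip_depth is the distance from the TCP to the grasp point, in mm); y points along the fingers, z is the direction in which the jaws open and shut, and the axes are right-handed (so a half turn about y gives the same grasp; the last joint's range is limited). The gripper opens to 91 mm and grips with 3 to 60 N. Pads are 32 mm wide; open, the fingers measure 118 mm over their backs; the gripper's body (76 mm by 178 mm) begins 60 mm behind the grasp point.
Start: joints at [68.239, 18.312, 89.639, -0, 72.044, -1.146], TCP at [202.453, 538.197, 213.976] pointing down, gripper open.
Joint ranges: [-177.97, 177.97], [-48.28, 115.42], [12.27, 149.76], [-77.06, 257.06], [2.81, 150.46], [-146.56, 146.56]. Speed limits (degrees/s): [147.25, 147.25, 180, 180, 180, 180].

### API

Orientations are given as [roll, pitch, yaw] about the fixed x, y, z axes, in that order (R = Rz(yaw) Ry(pitch) Rx(roll)).
In Python, from workcell import state, imaging, job, env gives the robot as it stands.
- The arm moves only by the shell command python3 -m pendant 'ROWS' [FORCE]. ROWS is JSON, a list of rows, each an object with "delta_pos": the shift along the tool's x, y, z in cm, a list of three; "twist": the turn, a rotation vector about the tool's x, y, z in degrees, a list of three; "grip": the opening in per cent of the stroke, from 0 (shut) to 100 (fully open). In form: [{"delta_pos": [tx, ty, tz], "twist": [wx, wy, wz], "grip": grip}, ...]. A call has exactly 5 rows; each row is the pose to reach, as a shift and turn from the pose commanded when the call began, along the tool's axes at that moment; what a row does not reach only later rows make up. A row lasts 1/10 s, in which the tool goes at most 50 mm and 8.59 degrees, less where a joint would pass 70% of its speed; a pose out of reach is approached as far as the arm can. A call with a gripper value outside its range is refused whole. The fingers move at their own pace and stop on an object; FORCE is the grip in N (left out, the last holds). Time passes only in rows, so rows that repeat a pose let the fingers close, or fill a call up. It gives the time, the measured TCP pose, the force and the opening at its end, in the units of the state.
- state(): the state, without advancing time (a new reading comes with each control period).
- imaging.grab_frame(name): name is "side" or "top"; returns (picture, depth): 480x640x3 uint8, red, green, blue; 480x640 float32, mm along the optical axis (not along the pixel's ray), 0 where there is no reading.
- imaging.camera_info(name): a dict with "fx", "fy", "cx", "cy" (pixels), "R" (3x3) and "t" (3): a world point X has camera coordinates R X + t. Camera axes: x right, y down, z forward; pixel columns grow to the right and rows downward; lengths in mm; the calibration is good to about 2 mm. A picture is of the moment at which its call begins. camera_info takes no time and is no camera call.
- job.job_done(): hands the job in, once; it reports no verdict.
The state is a dict: "time_s": time; "qpos": joint angles; "qvel": joint speeds; "effort": joint torques, N m; "ee_pos": TCP position; "ee_rot": TCP orientation; "force": force on the tool from outside, world axes, zero at the start; "torque": the same for the moment, N m; "gripper_width": finger opening in mm.
Only numpy, scipy, OpenCV 4.12 (cv2) and the standard library are available. Lean on these libraries where they do the work, as an engineer would, in place of code of your own. Each camera call takes 0.05 s, during which the arm holds its last target.

## Working session

There is one attempt and no reset: what is moved stays moved. The work goes in short steps, Python scripts to look and compute and a shell command to move; the robot and the scene stay as the last step left them, time stands still between calls to the robot, and variables do not carry over. Pictures are saved under pics/ and viewed, and the job is handed in when it is done.

```bash
ls; mkdir -p pics
python3 - <<'E'
from workcell import state, imaging, job, env
import cv2,numpy as np
s=state();print(s)
for n in("side","top"):
    p,d=imaging.grab_frame(n);cv2.imwrite(f"pics/{n}0.png",p[:,:,::-1]);np.savez(f"pics/{n}0.npz",p=p,d=d)
    print(imaging.camera_info(n))
E
```

```text
pics
{'time_s': 0.0, 'qpos': array([ 6.82398098e+01,  1.83531972e+01,  8.97089318e+01, -1.99768142e-03,
        7.20432415e+01, -1.14518941e+00]), 'qvel': array([-0.03242448, -0.05399306, -0.00335274,  0.00105121, -0.02801138,
       -0.05055942]), 'effort': array([-2.53461614e-03, -4.12469029e+01, -2.31972152e+01,  7.26974336e-02,
        4.58225061e-02, -1.35529863e-04]), 'ee_pos': array([202.25893182, 537.69462512, 213.08757312]), 'ee_rot': array([-9.01053874e+01,  2.07075276e-04, -2.06143834e+01]), 'force': array([-0.15427038, -0.34465145,  0.90683256]), 'torque': array([ 0.00104843,  0.02129143, -0.05357891]), 'gripper_width': 91.0817487554189}
{'fx': 589.072073722766, 'fy': 589.072073722766, 'cx': 313.27330621244334, 'cy': 235.38847703986002, 'R': array([[ 0.75885985, -0.65118451, -0.00951154],
       [-0.32724884, -0.36865188, -0.87005976],
       [ 0.56306299,  0.66336606, -0.49285448]]), 't': array([-275.47866192,  353.49282313,  790.74129838])}
{'fx': 551.8939456761638, 'fy': 551.8939456761638, 'cx': 309.1635041296162, 'cy': 232.98447198157587, 'R': array([[-0.04073417, -0.99916243, -0.00389405],
       [-0.97620727,  0.04062845, -0.21299929],
       [ 0.2129791 , -0.00487494, -0.97704459]]), 't': array([ 178.07762813,  535.7494665 , 1243.66588698])}
```

View pics/top0.png

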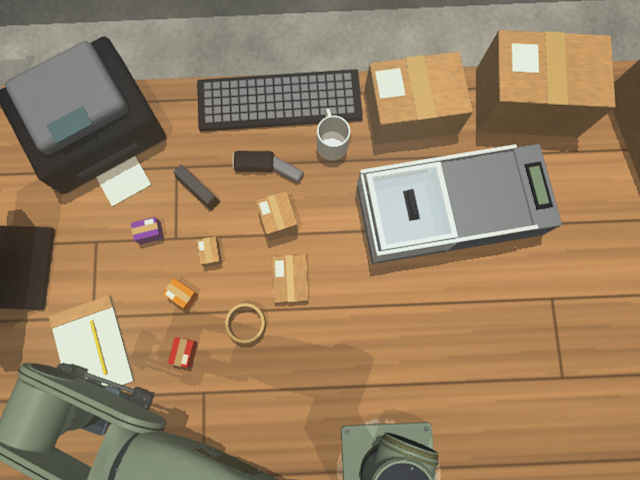

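View pics/side0.png

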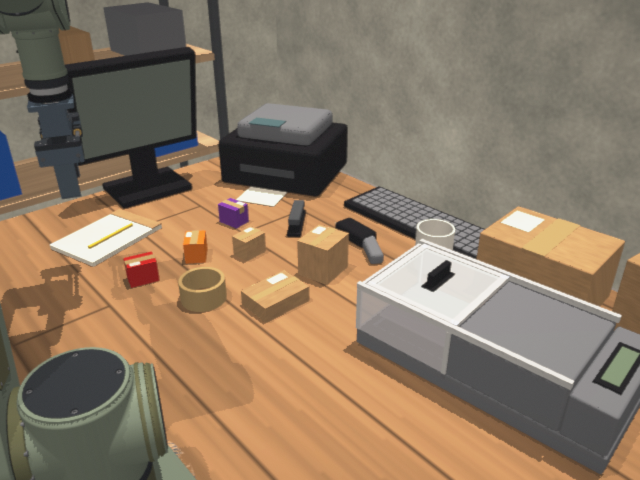

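Top view: small brown carton at (208,250), fin of the door at (411,204), scale's display at (540,187), door almost shut. The tall carton is at (277,215) and the flat one at (290,279). Next I measure.

```bash
cat > h.py <<'E'
from workcell import state, imaging, job, env
import cv2,numpy as np
from scipy.spatial.transform import Rotation as Ro
def cloud(n,d):
    c=imaging.camera_info(n);v,u=np.mgrid[0:480,0:640]
    P=np.stack([(u-c['cx'])/c['fx']*d,(v-c['cy'])/c['fy']*d,d],-1)
    W=(P-c['t'])@c['R'];W[d<=0]=np.nan;return W
def plane(n,u,v,z):
    c=imaging.camera_info(n);r=c['R'].T@np.array([(u-c['cx'])/c['fx'],(v-c['cy'])/c['fy'],1.]);o=-c['R'].T@c['t']
    return o+r*(z-o[2])/r[2]
def proj(n,X):
    c=imaging.camera_info(n);p=c['R']@np.array(X,float)+c['t'];return c['fx']*p[0]/p[2]+c['cx'],c['fy']*p[1]/p[2]+c['cy']
E
python3 - <<'E'
from h import *
z=np.load('pics/top0.npz');W=cloud('top',z['d']);p=z['p']
def box(m,l):
    X=W[m];X=X[~np.isnan(X[:,0])]
    r=cv2.minAreaRect(X[:,:2].astype(np.float32));print(l,len(X),X.mean(0).round(1),'rect',np.round(r[0],1),np.round(r[1],1),round(r[2],1),'z',np.percentile(X[:,2],[5,50,95]).round(1))
V,U=np.mgrid[0:480,0:640]
reg=lambda a,b,c,d:(U>=a)&(U<b)&(V>=c)&(V<d)
Z=W[...,2]
print('bench',np.nanmedian(Z[reg(200,300,360,380)]))
box(reg(190,228,228,272)&(Z>42)&(Z<58),'carton')
box(reg(190,228,228,272)&(Z>12)&(Z<58),'carton all')
box(reg(385,435,180,230)&(Z>140)&(Z<170),'fin')
dk=reg(385,435,180,230)&(p.max(-1)<60);box(dk,'findark')
box(reg(340,580,130,290)&(Z>128)&(Z<140),'rails/door')
box(reg(340,580,130,290)&(Z>110)&(Z<145),'scale')
box(reg(245,310,180,245)&(Z>77)&(Z<93),'tall');box(reg(260,320,240,310)&(Z>28)&(Z<42),'flat')
# image crops
cv2.imwrite('pics/c1.png',np.hstack([cv2.resize(p[130:290,340:580,::-1],None,fx=3.3,fy=3.3,interpolation=2)]))
cv2.imwrite('pics/c2.png',cv2.resize(p[220:280,180:240,::-1],None,fx=9,fy=9,interpolation=2))
E
```

```text
bench 0.5164669817589569
carton 500 [513.9 395.7  50.6] rect [514.7 396.3] [61.5 45.7] 8.0 z [45.6 50.6 55. ]
carton all 579 [512.1 394.   47.5] rect [514.5 396.3] [61.8 45.8] 8.1 z [24.4 50.2 55. ]
fin 197 [580.9 -73.8 155.8] rect [580.2 -74.6] [63.4 16.5] 11.7 z [141.6 157.9 161.8]
findark 105 [570.5 -72.7 142.2] rect [580.1 -72.2] [64.7 20.3] 12.7 z [131.5 140.6 157.4]
rails/door 6929 [583.9 -92.1 132.6] rect [ 594.1 -158.7] [202.3 365.6] 7.4 z [128.8 132.5 136.8]
scale 15749 [ 596.  -189.9  126.3] rect [ 598.3 -190.7] [203.8 430.1] 7.4 z [115.4 125.8 135.7]
tall 1160 [590.  230.1  85.4] rect [591.2 230.5] [87.2 74.9] 16.0 z [80.9 85.4 89.5]
flat 1561 [441.5 205.3  35.6] rect [434.5 221.7] [126.3 112.7] 0.6 z [31.4 35.6 39.8]
```

View pics/c1.png

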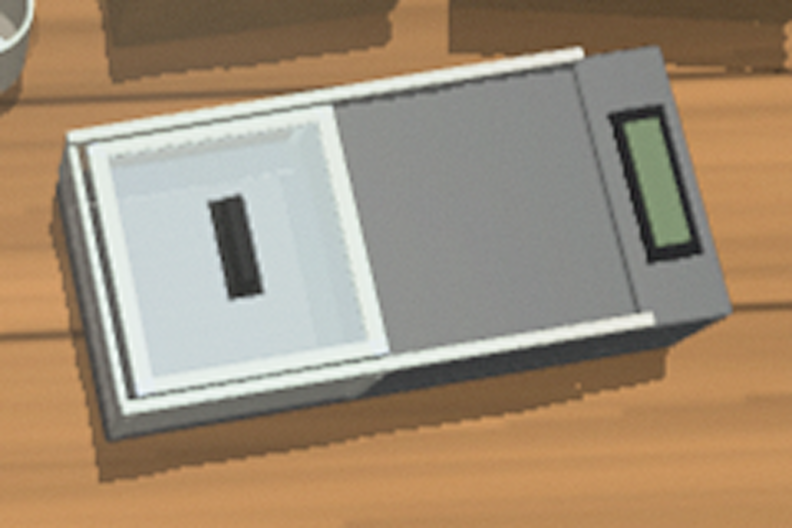

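View pics/c2.png

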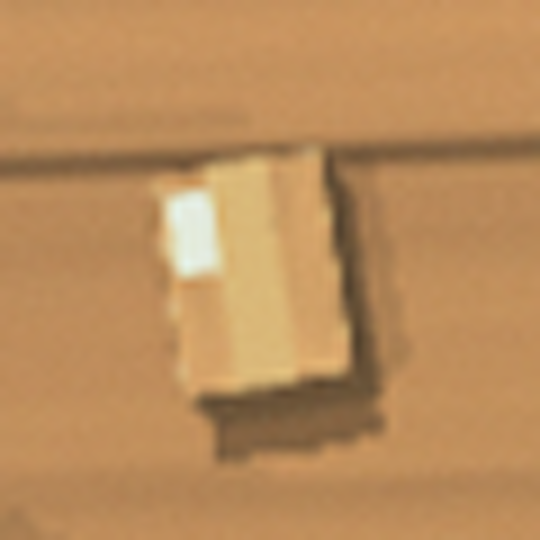

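Run:
```python
from h import *
z=np.load('pics/top0.npz');W=cloud('top',z['d']);V,U=np.mgrid[0:480,0:640];Z=W[...,2]
a=np.radians(7.4);ex=np.array([np.cos(a),np.sin(a)]);ey=np.array([-np.sin(a),np.cos(a)])
O=np.array([598.3,-190.7])+35*ey;print('O',O)
S=np.stack([(W[...,:2]-O)@ex,(W[...,:2]-O)@ey],-1)
m=(U>385)&(U<435)&(V>180)&(V<230)&(Z>150)&(Z<166)
for n in(0,1):print('fin',np.percentile(S[m][:,n],[2,10,50,90,98]).round(1))
m=(U>340)&(U<580)&(Z>128)&(Z<140)
X=S[m];print('rails x',np.percentile(X[:,0],[1,50,99]).round(1))
# door near edge: bright white edge, in scale x -60..60
g=z['p'].min(-1)
k=m&(abs(S[...,0])<70)
h,e=np.histogram(S[k][:,1],bins=np.arange(-30,190,4));print([(int(a),int(b)) for a,b in zip(e,h)])
s=np.load('pics/side0.npz');Ws=cloud('side',s['d']);Zs=Ws[...,2]
Ss=np.stack([(Ws[...,:2]-O)@ex,(Ws[...,:2]-O)@ey],-1)
m=(Zs>150)&(Zs<162)&(abs(Ss[...,0])<60)&(abs(Ss[...,1]-80)<40);X=Ss[m]
print('side fin',len(X));[print(np.percentile(X[:,n],[2,10,50,90,98]).round(1)) for n in(0,1)]
m=(abs(Ws[...,0]-514)<50)&(abs(Ws[...,1]-396)<45)&(Zs>43)&(Zs<57)
r=cv2.minAreaRect(Ws[m][:,:2].astype(np.float32));print('side carton',r)
```

```text
O [ 593.79215412 -155.99150932]
fin [-30.1 -26.8  -1.7  22.6  27.2]
fin [75.5 77.2 82.4 87.  88.1]
rails x [-100.2   84.3  353.3]
[(-30, 1), (-26, 3), (-22, 2), (-18, 0), (-14, 1), (-10, 1), (-6, 71), (-2, 106), (2, 110), (6, 110), (10, 89), (14, 107), (18, 98), (22, 105), (26, 101), (30, 95), (34, 105), (38, 104), (42, 94), (46, 109), (50, 93), (54, 108), (58, 98), (62, 97), (66, 89), (70, 60), (74, 55), (78, 49), (82, 57), (86, 99), (90, 116), (94, 100), (98, 93), (102, 105), (106, 100), (110, 101), (114, 96), (118, 98), (122, 106), (126, 102), (130, 91), (134, 107), (138, 95), (142, 98), (146, 99), (150, 100), (154, 98), (158, 108), (162, 105), (166, 59), (170, 0), (174, 49), (178, 28), (182, 0)]
side fin 200
[-31.9 -29.7  -5.4  21.8  28.1]
[76.3 77.  80.8 86.5 88.5]
side carton ((512.2039184570312, 396.4435729980469), (65.49542236328125, 50.37833786010742), 10.04332447052002)
```

```bash
python3 -m pendant '[{"delta_pos":[3.8,0,-2.9],"twist":[0,0,0],"grip":100},{"delta_pos":[7.6,0,-5.8],"twist":[0,0,0],"grip":100},{"delta_pos":[11.4,0,-8.8],"twist":[0,0,0],"grip":100},{"delta_pos":[15.2,0,-11.7],"twist":[0,0,0],"grip":100},{"delta_pos":[19.0,0,-14.6],"twist":[0,0,0],"grip":100}]' && python3 -m pendant '[{"delta_pos":[3.8,0,-2.9],"twist":[0,0,0],"grip":100},{"delta_pos":[7.6,0,-5.8],"twist":[0,0,0],"grip":100},{"delta_pos":[11.4,0,-8.8],"twist":[0,0,0],"grip":100},{"delta_pos":[15.2,0,-11.7],"twist":[0,0,0],"grip":100},{"delta_pos":[19.0,0,-14.6],"twist":[0,0,0],"grip":100}]'
```

```text
time_s: 0.6
ee_pos: [329.3, 332.8, 213.7]
ee_rot: [-90.0, 0.0, -20.6]
force: [0.4, 0.1, 0.0]
gripper_width: 91.1
time_s: 1.1
ee_pos: [455.8, 129.2, 213.8]
ee_rot: [-90.0, 0.0, -20.6]
force: [-0.1, -0.2, 0.6]
gripper_width: 91.4
```

```bash
python3 -m pendant '[{"delta_pos":[4.5,0,-3.5],"twist":[0,-7,0],"grip":70},{"delta_pos":[9.0,0,-6.9],"twist":[0,-14,0],"grip":70},{"delta_pos":[13.5,0,-10.4],"twist":[0,-21,0],"grip":70},{"delta_pos":[17.5,0,-13.5],"twist":[0,-28,0],"grip":70},{"delta_pos":[19.0,0,-14.6],"twist":[0,-28,0],"grip":70}]' && python3 -m pendant '[{"delta_pos":[0,0,0],"twist":[0,0,0],"grip":60},{"delta_pos":[0,0,0],"twist":[0,0,0],"grip":60},{"delta_pos":[0,0,0],"twist":[0,0,0],"grip":60},{"delta_pos":[0,0,0],"twist":[0,0,0],"grip":60},{"delta_pos":[0,0,0],"twist":[0,0,0],"grip":60}]'
python3 - <<'E'
from h import *
p,d=imaging.grab_frame('top');cv2.imwrite('pics/top1.png',cv2.resize(p[100:320,300:600,::-1],None,fx=2.6,fy=2.6));p,d=imaging.grab_frame('side');cv2.imwrite('pics/side1.png',p[:,:,::-1]);print(state()['qpos'])
E
```

```text
time_s: 1.6
ee_pos: [582.6, -75.1, 213.4]
ee_rot: [-90.0, 0.0, 7.4]
force: [-0.6, 0.7, -0.0]
gripper_width: 63.5
time_s: 2.1
ee_pos: [581.3, -71.3, 214.2]
ee_rot: [-90.0, -0.0, 7.5]
force: [-0.9, -0.0, -0.6]
gripper_width: 54.9
[-8.15211602e+00  1.92763354e+01  8.81595599e+01  8.92553858e-03
  7.25404100e+01 -1.05605701e+02]
```

View pics/side1.png

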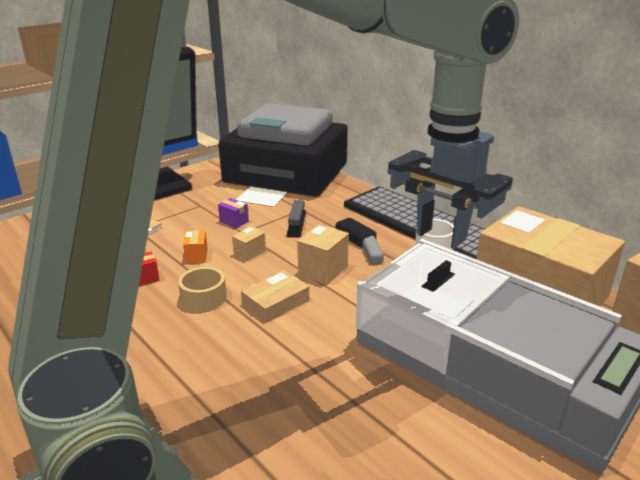

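The gripper hangs above the fin, jaws along the track; the fin is at (438,275) between the fingers. I check that the readings have settled.

Run:
```python
from h import *
for i in range(4):
    s=state();print(s['ee_pos'].round(2),s['qvel'].round(2));imaging.grab_frame('top')
```

```text
[581.51 -71.63 214.27] [-0.36  0.23 -0.32 -0.01  0.02 -0.01]
[581.55 -71.8  214.2 ] [-0.22  0.3  -0.18 -0.03 -0.09 -0.06]
[581.63 -71.97 214.16] [-0.37  0.29 -0.08  0.01  0.02 -0.06]
[581.66 -72.09 214.08] [-0.31  0.23 -0.14 -0.04  0.04 -0.17]
```

```bash
python3 -m pendant '[{"delta_pos":[0,1,-0.1],"twist":[0,0,0],"grip":60},{"delta_pos":[0,3,-0.25],"twist":[0,0,0],"grip":60},{"delta_pos":[0,5,-0.25],"twist":[0,0,0],"grip":60},{"delta_pos":[0,6.8,-0.25],"twist":[0,0,0],"grip":60},{"delta_pos":[0,7.5,-0.25],"twist":[0,0,0],"grip":60}]' && python3 -m pendant '[{"delta_pos":[0,0,0],"twist":[0,0,0],"grip":45},{"delta_pos":[0,0,0],"twist":[0,0,0],"grip":30},{"delta_pos":[0,0,0],"twist":[0,0,0],"grip":25},{"delta_pos":[0,0,0],"twist":[0,0,0],"grip":22},{"delta_pos":[0,0,0],"twist":[0,0,0],"grip":22}]' 8
python3 - <<'E'
from h import *
p,d=imaging.grab_frame('top');cv2.imwrite('pics/top2.png',cv2.resize(p[100:320,300:600,::-1],None,fx=2.6,fy=2.6));p,d=imaging.grab_frame('side');cv2.imwrite('pics/side2.png',cv2.resize(p[160:340,320:560,::-1],None,fx=3,fy=3));print(state()['ee_pos'])
E
```

```text
time_s: 2.9
ee_pos: [580.6, -74.8, 136.3]
ee_rot: [-89.9, 0.2, 7.4]
force: [-0.1, -0.1, 0.4]
gripper_width: 54.9
time_s: 3.4
ee_pos: [582.4, -75.0, 139.6]
ee_rot: [-90.0, -0.1, 7.4]
force: [0.0, 0.2, -0.1]
gripper_width: 20.8
[582.21516882 -74.94405564 139.31532547]
```

View pics/side2.png

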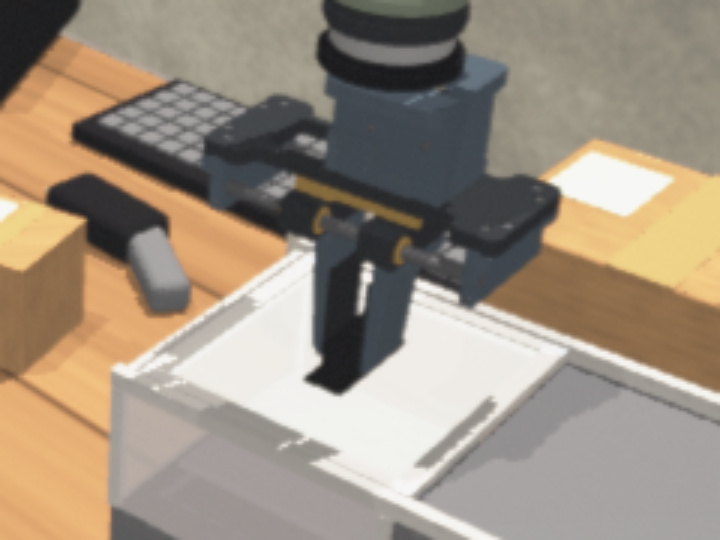

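The fin (about (335,365) in this crop) is between the fingers. I pinch it.

```bash
python3 -m pendant '[{"delta_pos":[0,0,0],"twist":[0,0,0],"grip":18},{"delta_pos":[0,0,0],"twist":[0,0,0],"grip":15},{"delta_pos":[0,0,0],"twist":[0,0,0],"grip":12},{"delta_pos":[0,0,0],"twist":[0,0,0],"grip":9},{"delta_pos":[0,0,0],"twist":[0,0,0],"grip":8}]' 10 && python3 -m pendant '[{"delta_pos":[0,0,-0.1],"twist":[0,0,0],"grip":8},{"delta_pos":[0,0,-0.5],"twist":[0,0,0],"grip":8},{"delta_pos":[0,0,-1],"twist":[0,0,0],"grip":8},{"delta_pos":[0,0,-1.5],"twist":[0,0,0],"grip":8},{"delta_pos":[0,0,-2],"twist":[0,0,0],"grip":8}]'
```

```text
time_s: 4.0
ee_pos: [582.0, -74.8, 138.9]
ee_rot: [-90.0, 0.0, 7.4]
force: [-0.2, 0.8, 0.2]
gripper_width: 11.8
time_s: 4.5
ee_pos: [584.7, -95.2, 139.0]
ee_rot: [-90.0, -0.0, 7.4]
force: [-0.5, 2.0, 1.5]
gripper_width: 12.0
```

```bash
python3 -m pendant '[{"delta_pos":[0,0,-1],"twist":[0,0,0],"grip":8},{"delta_pos":[0,0,-2],"twist":[0,0,0],"grip":8},{"delta_pos":[0,0,-3],"twist":[0,0,0],"grip":8},{"delta_pos":[0,0,-4],"twist":[0,0,0],"grip":8},{"delta_pos":[0,0,-5],"twist":[0,0,0],"grip":8}]' && python3 -m pendant '[{"delta_pos":[0,0,-1.2],"twist":[0,0,0],"grip":8},{"delta_pos":[0,0,-2.4],"twist":[0,0,0],"grip":8},{"delta_pos":[0,0,-3.6],"twist":[0,0,0],"grip":8},{"delta_pos":[0,0,-4.8],"twist":[0,0,0],"grip":8},{"delta_pos":[0,0,-6],"twist":[0,0,0],"grip":8}]' && python3 -m pendant '[{"delta_pos":[0,0,-0.5],"twist":[0,0,0],"grip":8},{"delta_pos":[0,0,-1],"twist":[0,0,0],"grip":8},{"delta_pos":[0,0,-1.5],"twist":[0,0,0],"grip":8},{"delta_pos":[0,0,-1.8],"twist":[0,0,0],"grip":8},{"delta_pos":[0,0,-2],"twist":[0,0,0],"grip":8}]'
python3 - <<'E'
from h import *
for i in range(3):
    s=state();print(s['ee_pos'],s['force']);p,d=imaging.grab_frame('top')
    P=s['ee_pos'][:2]-[593.79,-155.99];a=np.radians(7.4);print(P@[np.cos(a),np.sin(a)],P@[-np.sin(a),np.cos(a)])
cv2.imwrite('pics/top3.png',cv2.resize(p[100:320,300:600,::-1],None,fx=2.6,fy=2.6))
E
```

```text
time_s: 5.0
ee_pos: [591.2, -145.4, 139.0]
ee_rot: [-90.0, -0.0, 7.4]
force: [-0.2, 2.6, 1.3]
gripper_width: 11.9
time_s: 5.5
ee_pos: [598.9, -204.9, 139.0]
ee_rot: [-90.0, -0.0, 7.4]
force: [0.9, 2.8, 2.1]
gripper_width: 11.9
time_s: 6.0
ee_pos: [601.4, -223.8, 139.0]
ee_rot: [-90.0, -0.0, 7.4]
force: [0.4, 1.9, 1.8]
gripper_width: 11.8
[ 601.39190626 -223.77006832  138.97590216] [0.43123857 1.92920666 1.82937235]
-1.1911831175254568 -68.19463118910635
[ 601.41493166 -224.04189216  138.95154092] [0.70578508 1.63861467 1.38979163]
-1.2033592032590108 -68.4671566211974
[ 601.46096497 -224.05388102  138.97689207] [-0.08322597  0.8827599   1.36328277]
-1.159253416099495 -68.4849745199913
```

View pics/top3.png

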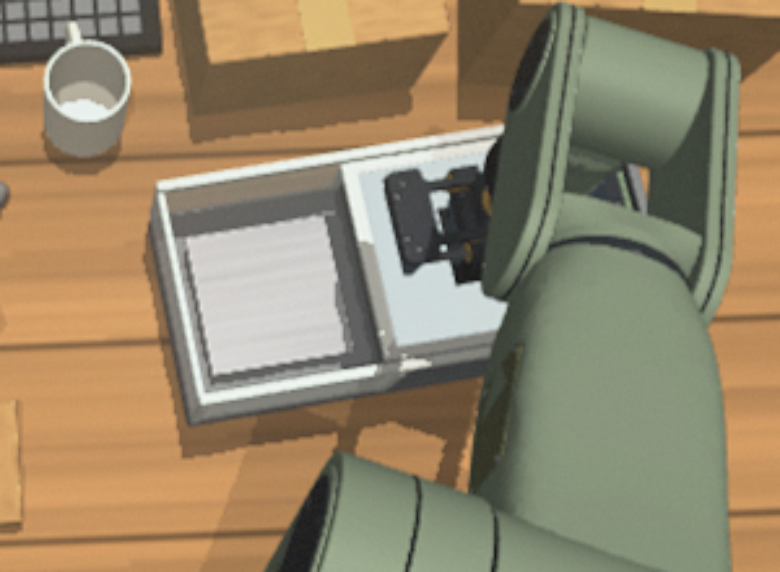

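The door is open, 7 mm short of its stop, and the whole pan is visible (crop (265,300)). I move it a little further, then release and rise.

```bash
python3 -m pendant '[{"delta_pos":[0,0,-0.1],"twist":[0,0,0],"grip":8},{"delta_pos":[0,0,-0.2],"twist":[0,0,0],"grip":8},{"delta_pos":[0,0,-0.3],"twist":[0,0,0],"grip":8},{"delta_pos":[0,0,-0.4],"twist":[0,0,0],"grip":8},{"delta_pos":[0,0,-0.5],"twist":[0,0,0],"grip":8}]' && python3 -m pendant '[{"delta_pos":[0,0,0],"twist":[0,0,0],"grip":25},{"delta_pos":[0,0,0],"twist":[0,0,0],"grip":40},{"delta_pos":[0,0,0],"twist":[0,0,0],"grip":50},{"delta_pos":[0,0,0],"twist":[0,0,0],"grip":50},{"delta_pos":[0,-1,0],"twist":[0,0,0],"grip":50}]' && python3 -m pendant '[{"delta_pos":[0,-2,0],"twist":[0,0,0],"grip":60},{"delta_pos":[0,-5,0],"twist":[0,0,0],"grip":70},{"delta_pos":[0,-7,1],"twist":[0,0,0],"grip":80},{"delta_pos":[0,-7,4],"twist":[0,0,0],"grip":90},{"delta_pos":[0,-7,8],"twist":[0,0,0],"grip":90}]'
python3 - <<'E'
from h import *
print(state()['ee_pos'])
E
```

```text
time_s: 6.65
ee_pos: [602.0, -228.6, 139.0]
ee_rot: [-90.0, -0.0, 7.4]
force: [1.2, 2.5, 1.9]
gripper_width: 12.0
time_s: 7.15
ee_pos: [601.0, -228.4, 147.8]
ee_rot: [-89.9, 0.2, 7.4]
force: [0.2, -0.2, 0.4]
gripper_width: 45.1
time_s: 7.65
ee_pos: [592.3, -150.0, 220.6]
ee_rot: [-90.1, -0.2, 7.2]
force: [0.3, 0.5, -0.4]
gripper_width: 81.4
[ 592.29607732 -149.96558137  220.62618609]
```

```bash
python3 -m pendant '[{"delta_pos":[0,0,4.5],"twist":[0,0,0],"grip":90},{"delta_pos":[0,0,9],"twist":[0,0,0],"grip":90},{"delta_pos":[0,0,13.5],"twist":[0,0,0],"grip":90},{"delta_pos":[-0.1,0,18],"twist":[0,0,0],"grip":90},{"delta_pos":[-0.2,0,22],"twist":[0,0,0],"grip":90}]' && python3 -m pendant '[{"delta_pos":[0,0,4.5],"twist":[0,0,0],"grip":90},{"delta_pos":[0,0,9],"twist":[0,0,0],"grip":90},{"delta_pos":[0,0,13.5],"twist":[0,0,0],"grip":90},{"delta_pos":[-0.1,0,18],"twist":[0,0,0],"grip":90},{"delta_pos":[-0.2,0,22],"twist":[0,0,0],"grip":90}]' && python3 -m pendant '[{"delta_pos":[0,0,3],"twist":[0,-0.5,0],"grip":90},{"delta_pos":[0,0,6],"twist":[0,-0.5,0],"grip":90},{"delta_pos":[0,0,9],"twist":[0,-0.5,0],"grip":90},{"delta_pos":[-0.1,0,10.5],"twist":[0,-0.5,0],"grip":90},{"delta_pos":[-0.2,0,11],"twist":[0,-0.5,0],"grip":90}]'
python3 - <<'E'
from h import *
V,U=np.mgrid[0:480,0:640]
p,d=imaging.grab_frame('top');W=cloud('top',d);cv2.imwrite('pics/top4.png',p[:,:,::-1])
print(state()['ee_pos'])
a=np.radians(7.4);S=np.stack([(W[...,:2]-[593.79,-155.99])@[np.cos(a),np.sin(a)],(W[...,:2]-[593.79,-155.99])@[-np.sin(a),np.cos(a)]],-1);Z=W[...,2]
m=(Z>56)&(Z<72)&(abs(S[...,0])<85)&(S[...,1]>5)&(S[...,1]<172)
print('pan',m.sum(),np.median(Z[m]));[print(np.percentile(S[m][:,n],[1,5,50,95,99]).round(1)) for n in(0,1)]
m=(Z>143)&(Z<166)&(abs(S[...,0])<60)&(abs(S[...,1]+70)<50)
[print('fin',np.percentile(S[m][:,n],[2,10,50,90,98]).round(1)) for n in(0,1)]
E
```

```text
time_s: 8.15
ee_pos: [561.1, 70.6, 220.0]
ee_rot: [-90.0, -0.1, 7.4]
force: [0.1, -0.3, -0.7]
gripper_width: 82.3
time_s: 8.65
ee_pos: [530.8, 288.7, 220.0]
ee_rot: [-90.0, -0.1, 7.4]
force: [0.4, -0.3, -0.5]
gripper_width: 81.8
time_s: 9.15
ee_pos: [514.8, 396.5, 219.2]
ee_rot: [-90.0, -0.0, 8.0]
force: [0.1, -0.3, -0.5]
gripper_width: 81.9
[514.65388655 396.18040891 219.11973707]
pan 2938 64.62766911186277
[-64.7 -59.7  -1.8  57.5  63.3]
[ 24.7  30.   88.7 147.3 152.5]
fin [-30.6 -26.2  -1.2  22.6  28. ]
fin [-79.2 -77.7 -71.  -67.6 -67. ]
```

View pics/top4.png

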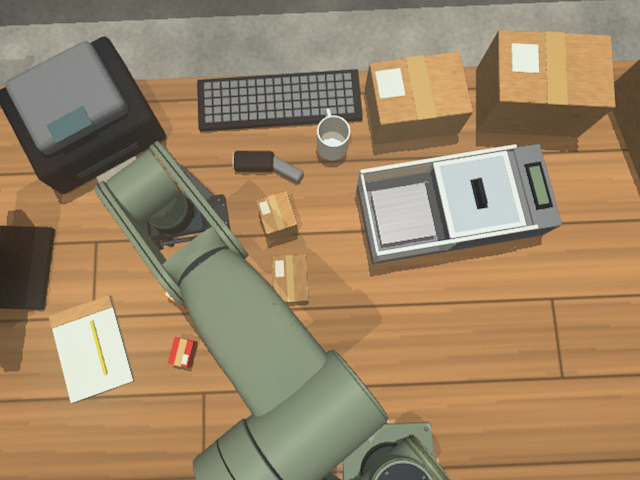

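Door open with fin at (479,193), and the gripper is above the carton. Descending around it.

```bash
python3 -m pendant '[{"delta_pos":[0,2,0],"twist":[0,0,0],"grip":90},{"delta_pos":[0,5,0],"twist":[0,0,0],"grip":90},{"delta_pos":[0,9,0],"twist":[0,0,0],"grip":90},{"delta_pos":[0,12,0],"twist":[0,0,0],"grip":90},{"delta_pos":[0,14,0],"twist":[0,0,0],"grip":90}]'
python3 - <<'E'
from h import *
p,d=imaging.grab_frame('side');cv2.imwrite('pics/side5.png',cv2.resize(p[80:320,160:420,::-1],None,fx=2.5,fy=2.5));print(state()['ee_pos'])
E
```

```text
time_s: 9.7
ee_pos: [514.5, 392.8, 76.8]
ee_rot: [-90.1, 0.2, 7.8]
force: [0.3, 0.7, -0.2]
gripper_width: 82.0
[513.15284476 391.90245103  73.98512335]
```

View pics/side5.png

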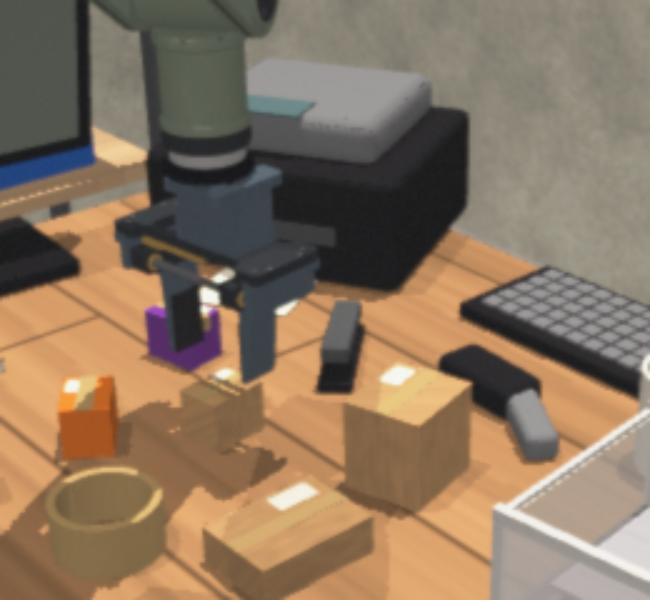

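```bash
python3 -m pendant '[{"delta_pos":[0,0.5,0],"twist":[0,0,0],"grip":90},{"delta_pos":[0,1,0],"twist":[0,0,0],"grip":90},{"delta_pos":[0,1,0],"twist":[0,0,0],"grip":90},{"delta_pos":[0,1,0],"twist":[0,0,0],"grip":90},{"delta_pos":[0,1,0],"twist":[0,0,0],"grip":90}]'
```

```text
time_s: 10.25
ee_pos: [515.5, 395.7, 69.9]
ee_rot: [-90.0, -0.1, 7.9]
force: [-0.0, 0.3, -0.3]
gripper_width: 82.1
```

Position is settling onto the carton centre. Down to TCP z≈20, then close.

```bash
python3 -m pendant '[{"delta_pos":[0,1,0],"twist":[0,0,0],"grip":90},{"delta_pos":[0,2.5,0.05],"twist":[0,0,0],"grip":90},{"delta_pos":[0,4,0.05],"twist":[0,0,0],"grip":90},{"delta_pos":[0,4.8,0.05],"twist":[0,0,0],"grip":85},{"delta_pos":[0,4.9,0.05],"twist":[0,0,0],"grip":75}]' 10 && python3 -m pendant '[{"delta_pos":[0,0,0],"twist":[0,0,0],"grip":65},{"delta_pos":[0,0,0],"twist":[0,0,0],"grip":60},{"delta_pos":[0,0,0],"twist":[0,0,0],"grip":57},{"delta_pos":[0,0,0],"twist":[0,0,0],"grip":54},{"delta_pos":[0,0,0],"twist":[0,0,0],"grip":51}]' && python3 -m pendant '[{"delta_pos":[0,0,0],"twist":[0,0,0],"grip":47},{"delta_pos":[0,0,0],"twist":[0,0,0],"grip":43},{"delta_pos":[0,0,0],"twist":[0,0,0],"grip":40},{"delta_pos":[0,0,0],"twist":[0,0,0],"grip":40},{"delta_pos":[0,0,0],"twist":[0,0,0],"grip":40}]' 10
```

```text
time_s: 10.75
ee_pos: [514.2, 395.3, 18.4]
ee_rot: [-90.1, 0.1, 7.9]
force: [-0.2, 0.1, -0.1]
gripper_width: 72.5
time_s: 11.25
ee_pos: [515.3, 396.3, 20.5]
ee_rot: [-89.9, -0.1, 7.9]
force: [-1.3, 0.8, 0.8]
gripper_width: 46.8
time_s: 11.75
ee_pos: [515.3, 396.4, 20.5]
ee_rot: [-89.9, -0.1, 7.9]
force: [-1.0, 2.5, 4.6]
gripper_width: 44.6
```

```bash
python3 -m pendant '[{"delta_pos":[0,-0.5,0],"twist":[0,0,0],"grip":40},{"delta_pos":[0,-2,0],"twist":[0,0,0],"grip":40},{"delta_pos":[0,-4.5,0],"twist":[0,0,0],"grip":40},{"delta_pos":[0,-7,0],"twist":[0,0,0],"grip":40},{"delta_pos":[0,-10,0],"twist":[0,0,0],"grip":40}]' 12 && python3 -m pendant '[{"delta_pos":[0,-3,0],"twist":[0,0,0],"grip":40},{"delta_pos":[0,-6,0],"twist":[0,0,0],"grip":40},{"delta_pos":[0,-8.5,0],"twist":[0,0,0],"grip":40},{"delta_pos":[0,-10,0],"twist":[0,0,0],"grip":40},{"delta_pos":[0,-10.5,0],"twist":[0,0,0],"grip":40}]'
python3 - <<'E'
from h import *
p,d=imaging.grab_frame('side');cv2.imwrite('pics/side6.png',p[:,:,::-1]);print(state()['ee_pos'],state()['ee_rot'])
E
```

```text
time_s: 12.25
ee_pos: [514.0, 394.3, 119.2]
ee_rot: [-90.2, 0.2, 7.9]
force: [0.7, 0.7, -2.1]
gripper_width: 44.6
time_s: 12.75
ee_pos: [515.3, 395.4, 226.3]
ee_rot: [-90.0, -0.1, 7.9]
force: [1.3, -0.2, -1.8]
gripper_width: 44.9
[515.20714158 395.47347385 225.99581177] [-9.00071404e+01 -6.08344510e-02  7.87721133e+00]
```

View pics/side6.png

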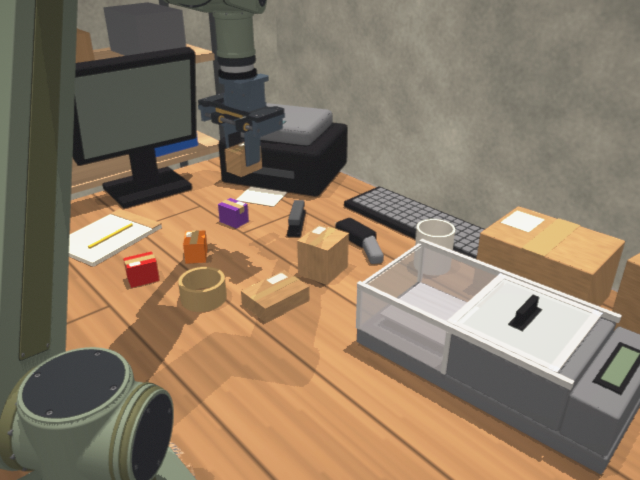

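The carton, held level in the jaws, is at (240,160). I carry it to above the pan.

```bash
python3 -m pendant '[{"delta_pos":[0,0,-2],"twist":[0,0,0],"grip":40},{"delta_pos":[0,0,-6],"twist":[0,0,0],"grip":40},{"delta_pos":[0,0,-10.5],"twist":[0,0,0],"grip":40},{"delta_pos":[0,0,-15],"twist":[0,0,0],"grip":40},{"delta_pos":[0.1,0,-19.5],"twist":[0,0,0],"grip":40}]' && python3 -m pendant '[{"delta_pos":[0,0,-4.5],"twist":[0,0,0],"grip":40},{"delta_pos":[0,0,-9],"twist":[0,0,0],"grip":40},{"delta_pos":[0,0,-13.5],"twist":[0,0,0],"grip":40},{"delta_pos":[0,0,-17.5],"twist":[0,0,0],"grip":40},{"delta_pos":[0.1,0,-21],"twist":[0,0,0],"grip":40}]' && python3 -m pendant '[{"delta_pos":[0,0,-2.5],"twist":[0,0.5,0],"grip":40},{"delta_pos":[0,0,-4.5],"twist":[0,0.5,0],"grip":40},{"delta_pos":[0,0,-5.8],"twist":[0,0.5,0],"grip":40},{"delta_pos":[0,0,-6.2],"twist":[0,0.5,0],"grip":40},{"delta_pos":[0,0,-6.2],"twist":[0,0.5,0],"grip":40}]' && python3 -m pendant '[{"delta_pos":[0,0,0],"twist":[0,0,0],"grip":40},{"delta_pos":[0,0,0],"twist":[0,0,0],"grip":40},{"delta_pos":[0,0,0],"twist":[0,0,0],"grip":40},{"delta_pos":[0,0,0],"twist":[0,0,0],"grip":40},{"delta_pos":[0,0,0],"twist":[0,0,0],"grip":40}]'
```

```text
time_s: 13.3
ee_pos: [541.5, 199.7, 223.2]
ee_rot: [-90.1, 0.2, 7.9]
force: [1.5, -0.5, -0.9]
gripper_width: 44.9
time_s: 13.8
ee_pos: [570.8, -8.3, 223.2]
ee_rot: [-90.0, 0.2, 7.8]
force: [1.0, 1.2, -1.8]
gripper_width: 44.6
time_s: 14.3
ee_pos: [580.5, -66.7, 224.2]
ee_rot: [-90.0, 0.1, 7.3]
force: [-0.4, -0.7, -1.6]
gripper_width: 44.7
time_s: 14.8
ee_pos: [581.1, -66.1, 225.0]
ee_rot: [-90.0, -0.0, 7.4]
force: [0.4, 0.5, -0.8]
gripper_width: 45.0
```

```bash
python3 -m pendant '[{"delta_pos":[0.05,1,-0.1],"twist":[0,0,0],"grip":40},{"delta_pos":[0.05,3,-0.2],"twist":[0,0,0],"grip":40},{"delta_pos":[0.05,5,-0.2],"twist":[0,0,0],"grip":40},{"delta_pos":[0.05,6.5,-0.2],"twist":[0,0,0],"grip":40},{"delta_pos":[0.05,7,-0.2],"twist":[0,0,0],"grip":40}]' && python3 -m pendant '[{"delta_pos":[0,1,0],"twist":[0,0,0],"grip":40},{"delta_pos":[0,2.5,0],"twist":[0,0,0],"grip":40},{"delta_pos":[0,4,0],"twist":[0,0,0],"grip":40},{"delta_pos":[0,4,0],"twist":[0,0,0],"grip":40},{"delta_pos":[0,4,0],"twist":[0,0,0],"grip":40}]'
python3 - <<'E'
from h import *
p,d=imaging.grab_frame('side');cv2.imwrite('pics/side7.png',cv2.resize(p[130:400,320:640,::-1],None,fx=2.2,fy=2.2))
p,d=imaging.grab_frame('top');cv2.imwrite('pics/top7.png',cv2.resize(p[100:320,300:600,::-1],None,fx=2.6,fy=2.6));print(state()['ee_pos'],state()['ee_rot'])
E
```

```text
time_s: 15.3
ee_pos: [580.4, -68.2, 152.4]
ee_rot: [-89.9, 0.2, 7.4]
force: [-0.3, -0.2, -1.9]
gripper_width: 45.1
time_s: 15.8
ee_pos: [582.1, -68.4, 115.3]
ee_rot: [-90.0, -0.0, 7.4]
force: [0.3, 0.4, -1.0]
gripper_width: 44.7
[582.6130106  -68.4857384  115.98596667] [-90.03001676  -0.12542587   7.38706564]
```

View pics/side7.png

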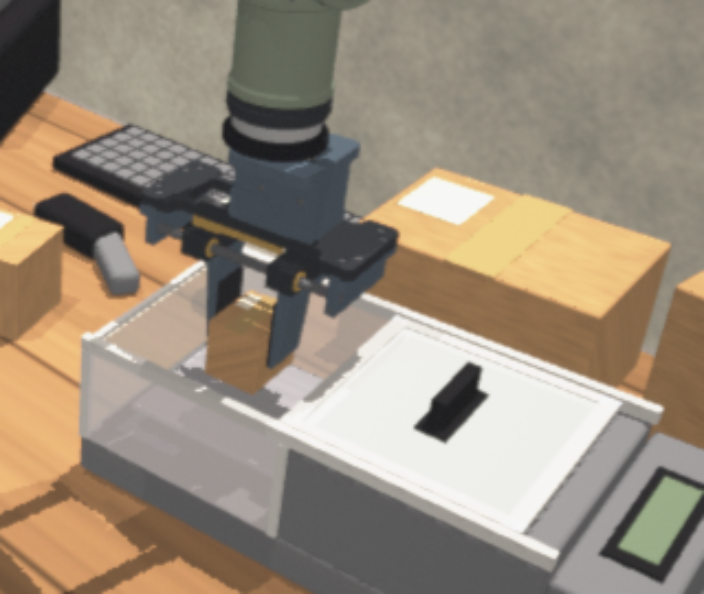

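View pics/top7.png

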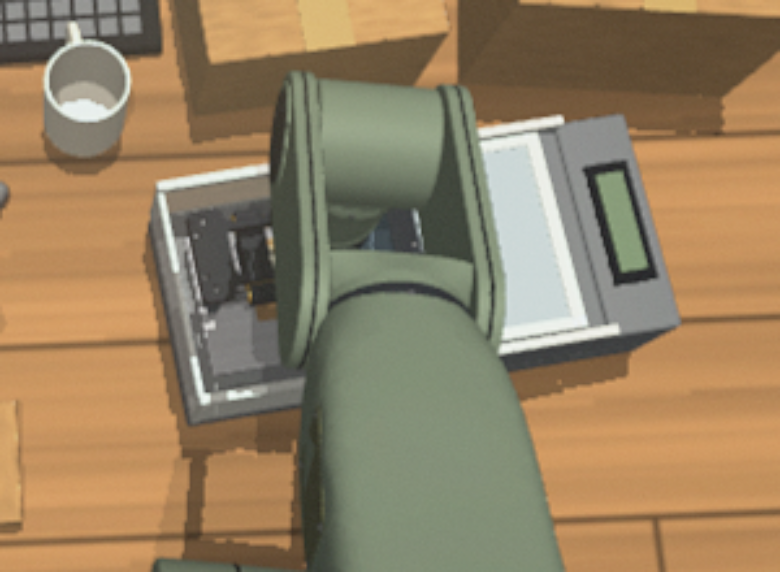

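```bash
python3 -m pendant '[{"delta_pos":[0,0.6,0],"twist":[0,0,0],"grip":40},{"delta_pos":[0,1.3,0],"twist":[0,0,0],"grip":40},{"delta_pos":[0,2,0],"twist":[0,0,0],"grip":40},{"delta_pos":[0,2.4,0],"twist":[0,0,0],"grip":40},{"delta_pos":[0,2.6,0],"twist":[0,0,0],"grip":40}]' && python3 -m pendant '[{"delta_pos":[0,0,0],"twist":[0,0,0],"grip":40},{"delta_pos":[0,0,0],"twist":[0,0,0],"grip":40},{"delta_pos":[0,0.1,0],"twist":[0,0,0],"grip":40},{"delta_pos":[0,0.2,0],"twist":[0,0,0],"grip":40},{"delta_pos":[0,0.3,0],"twist":[0,0,0],"grip":40}]' && python3 -m pendant '[{"delta_pos":[0,0,0],"twist":[0,0,0],"grip":40},{"delta_pos":[0,0.05,0],"twist":[0,0,0],"grip":40},{"delta_pos":[0,0.1,0],"twist":[0,0,0],"grip":40},{"delta_pos":[0,0.1,0],"twist":[0,0,0],"grip":40},{"delta_pos":[0,0.1,0],"twist":[0,0,0],"grip":40}]'
```

```text
time_s: 16.4
ee_pos: [581.4, -68.3, 88.1]
ee_rot: [-90.0, 0.1, 7.4]
force: [0.1, 1.2, -2.0]
gripper_width: 44.9
time_s: 16.9
ee_pos: [581.9, -68.4, 86.0]
ee_rot: [-90.0, -0.0, 7.4]
force: [1.4, -0.4, -1.2]
gripper_width: 45.2
time_s: 17.4
ee_pos: [581.8, -68.4, 84.9]
ee_rot: [-90.0, -0.0, 7.4]
force: [-0.8, 0.2, -0.8]
gripper_width: 45.0
```

```bash
python3 -m pendant '[{"delta_pos":[0,0.05,0],"twist":[0,0,0],"grip":40},{"delta_pos":[0,0.1,0],"twist":[0,0,0],"grip":40},{"delta_pos":[0,0.15,0],"twist":[0,0,0],"grip":40},{"delta_pos":[0,0.15,0],"twist":[0,0,0],"grip":40},{"delta_pos":[0,0.15,0],"twist":[0,0,0],"grip":40}]'
python3 - <<'E'
from h import *
f=[]
for i in range(5): f.append(state()['force']);p,d=imaging.grab_frame('side')
print(np.mean(f,0),state()['ee_pos'])
cv2.imwrite('pics/side8.png',cv2.resize(p[200:370,340:540,::-1],None,fx=3.5,fy=3.5))
E
```

```text
time_s: 17.9
ee_pos: [581.9, -68.4, 83.6]
ee_rot: [-90.0, -0.0, 7.4]
force: [-0.1, 0.2, -0.6]
gripper_width: 45.2
[ 0.37410269 -0.11302963 -0.04885736] [581.85815172 -68.35768121  83.48447137]
```

View pics/side8.png

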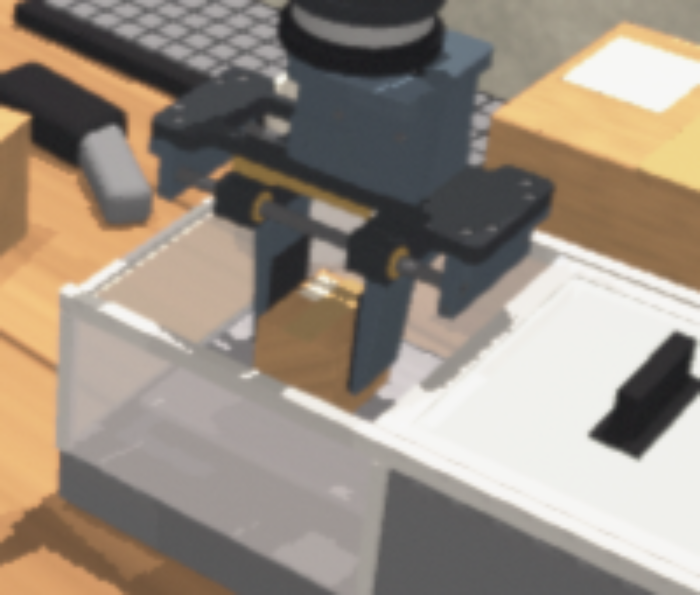

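The wrist force has dropped from about -1.7 N to about 0, so the pan now carries the carton. It stands upright at crop (310,340). I lower 0.5 mm more and release.

```bash
python3 -m pendant '[{"delta_pos":[0,0.05,0],"twist":[0,0,0],"grip":40},{"delta_pos":[0,0.05,0],"twist":[0,0,0],"grip":40},{"delta_pos":[0,0.05,0],"twist":[0,0,0],"grip":48},{"delta_pos":[0,0.05,0],"twist":[0,0,0],"grip":51},{"delta_pos":[0,0.05,0],"twist":[0,0,0],"grip":54}]' 6 && python3 -m pendant '[{"delta_pos":[0,0,0],"twist":[0,0,0],"grip":58},{"delta_pos":[0,0,0],"twist":[0,0,0],"grip":65},{"delta_pos":[0,0,0],"twist":[0,0,0],"grip":72},{"delta_pos":[0,0,0],"twist":[0,0,0],"grip":75},{"delta_pos":[0,0,0],"twist":[0,0,0],"grip":75}]'
python3 - <<'E'
from h import *
p,d=imaging.grab_frame('side')
print(state()['force'],state()['ee_pos'])
cv2.imwrite('pics/side9.png',cv2.resize(p[200:370,340:540,::-1],None,fx=3.5,fy=3.5))
E
```

```text
time_s: 18.65
ee_pos: [581.8, -68.3, 83.0]
ee_rot: [-90.0, -0.0, 7.4]
force: [-0.1, -0.5, 1.0]
gripper_width: 48.9
time_s: 19.15
ee_pos: [581.8, -68.4, 82.9]
ee_rot: [-90.0, -0.0, 7.4]
force: [0.2, -0.4, -0.1]
gripper_width: 68.2
[-0.10807884 -0.39336906  0.20327594] [581.79277416 -68.36645777  82.92719425]
```

View pics/side9.png

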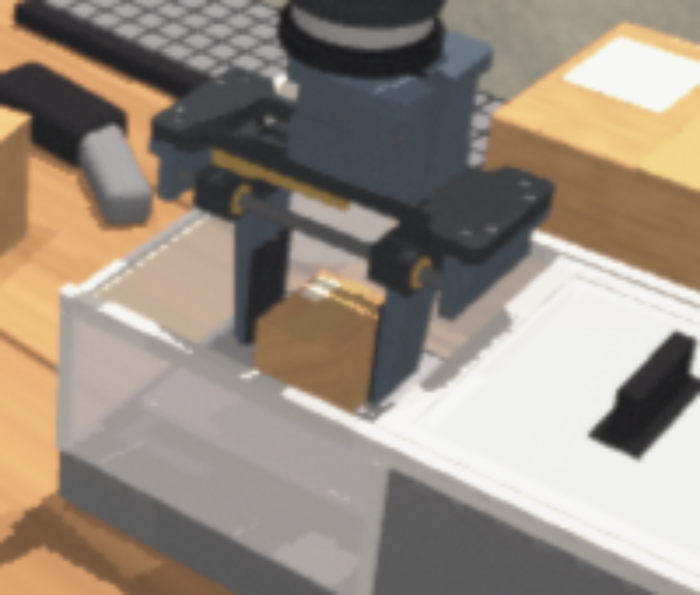

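The carton is free in the open jaws. Rising straight up, then over to the fin.

```bash
python3 -m pendant '[{"delta_pos":[0,-1,0],"twist":[0,0,0],"grip":75},{"delta_pos":[0,-3,0],"twist":[0,0,0],"grip":75},{"delta_pos":[0,-6,0],"twist":[0,0,0],"grip":75},{"delta_pos":[0,-9.5,0],"twist":[0,0,0],"grip":75},{"delta_pos":[0,-12,0],"twist":[0,0,0],"grip":75}]' && python3 -m pendant '[{"delta_pos":[0,-1.2,0],"twist":[0,0,0],"grip":70},{"delta_pos":[0,-1.3,-4],"twist":[0,0,0],"grip":60},{"delta_pos":[0,-1.3,-8],"twist":[0,0,0],"grip":60},{"delta_pos":[0,-1.3,-12],"twist":[0,0,0],"grip":60},{"delta_pos":[-0.05,-1.3,-16.1],"twist":[0,0,0],"grip":60}]' && python3 -m pendant '[{"delta_pos":[0,0,0],"twist":[0,0,0],"grip":60},{"delta_pos":[0,0,0],"twist":[0,0,0],"grip":60},{"delta_pos":[0,0,0],"twist":[0,0,0],"grip":60},{"delta_pos":[0,0,0],"twist":[0,0,0],"grip":60},{"delta_pos":[0,0,0],"twist":[0,0,0],"grip":60}]'
python3 - <<'E'
from h import *
p,d=imaging.grab_frame('top');cv2.imwrite('pics/top10.png',cv2.resize(p[100:320,300:600,::-1],None,fx=2.6,fy=2.6));W=cloud('top',d)
print(state()['force'],state()['ee_pos'])
a=np.radians(7.4);S=np.stack([(W[...,:2]-[593.79,-155.99])@[np.cos(a),np.sin(a)],(W[...,:2]-[593.79,-155.99])@[-np.sin(a),np.cos(a)]],-1);Z=W[...,2]
m=(Z>103)&(Z<122)&(abs(S[...,0])<60)&(S[...,1]>30)&(S[...,1]<150)
print(cv2.minAreaRect(S[m].astype(np.float32)),np.median(Z[m]),m.sum())
p,d=imaging.grab_frame('side');cv2.imwrite('pics/side10.png',cv2.resize(p[200:370,340:540,::-1],None,fx=3.5,fy=3.5))
E
```

```text
time_s: 19.7
ee_pos: [582.5, -68.5, 206.1]
ee_rot: [-90.0, -0.2, 7.4]
force: [0.1, -0.6, 0.6]
gripper_width: 68.3
time_s: 20.2
ee_pos: [601.7, -229.2, 215.5]
ee_rot: [-90.0, 0.0, 7.4]
force: [0.7, 0.2, 1.0]
gripper_width: 54.6
time_s: 20.7
ee_pos: [602.0, -226.9, 216.1]
ee_rot: [-90.0, -0.0, 7.5]
force: [-0.7, -0.6, 0.5]
gripper_width: 54.6
[ 0.18066085 -0.36145447  0.20069058] [ 602.04397581 -227.10933783  216.14560123]
((-1.7889404296875, 87.79517364501953), (46.56147384643555, 60.771263122558594), 89.7768783569336) 113.15498978979588 540
```

View pics/top10.png

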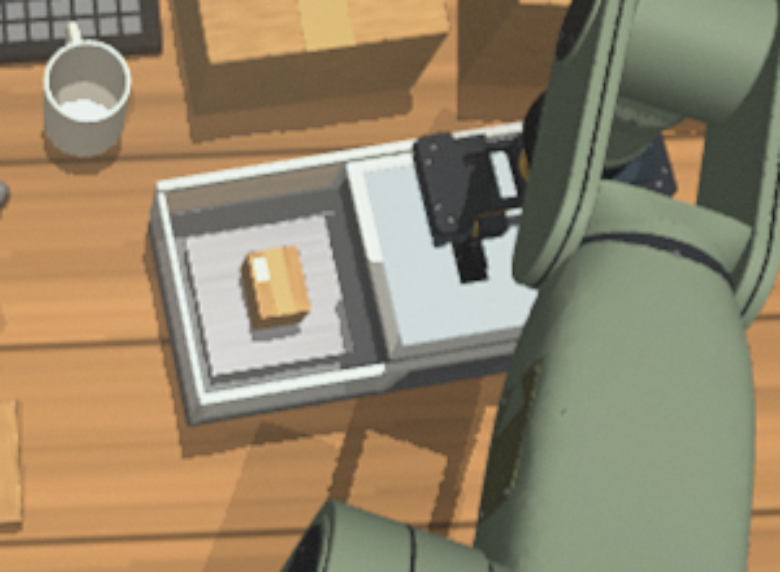

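View pics/side10.png

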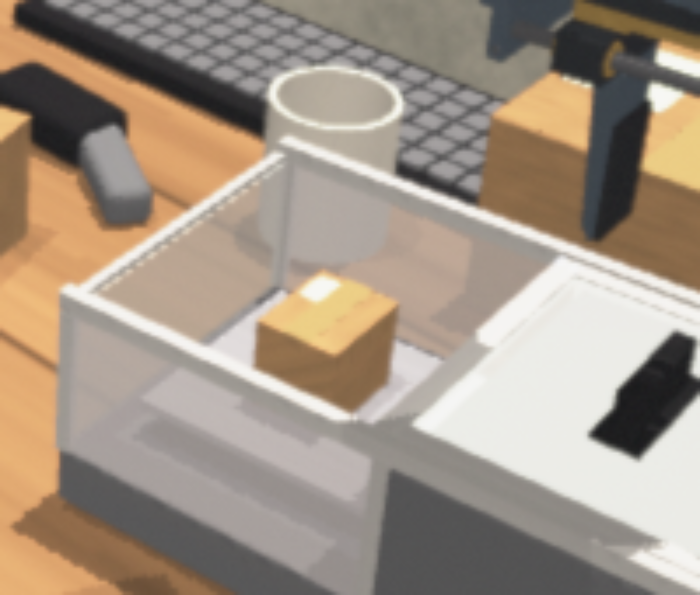

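The carton stands centred on the pan at (-1.8, 87.8), against a measured pan centre of (-0.8, 88.7). Its top is at 113 mm, as expected with the pan slightly sunk. Pinching the fin again.

```bash
python3 -m pendant '[{"delta_pos":[0,1,-0.1],"twist":[0,0,0],"grip":60},{"delta_pos":[0,3,-0.1],"twist":[0,0,0],"grip":60},{"delta_pos":[0,5,-0.1],"twist":[0,0,0],"grip":60},{"delta_pos":[0,7,-0.1],"twist":[0,0,0],"grip":60},{"delta_pos":[0,7.7,-0.1],"twist":[0,0,0],"grip":60}]' && python3 -m pendant '[{"delta_pos":[0,0,0],"twist":[0,0,0],"grip":45},{"delta_pos":[0,0,0],"twist":[0,0,0],"grip":30},{"delta_pos":[0,0,0],"twist":[0,0,0],"grip":25},{"delta_pos":[0,0,0],"twist":[0,0,0],"grip":20},{"delta_pos":[0,0,0],"twist":[0,0,0],"grip":18}]' 10 && python3 -m pendant '[{"delta_pos":[0,0,0],"twist":[0,0,0],"grip":15},{"delta_pos":[0,0,0],"twist":[0,0,0],"grip":12},{"delta_pos":[0,0,0],"twist":[0,0,0],"grip":9},{"delta_pos":[0,0,0],"twist":[0,0,0],"grip":8},{"delta_pos":[0,0,0],"twist":[0,0,0],"grip":8}]' 10
```

```text
time_s: 21.3
ee_pos: [600.6, -228.4, 135.9]
ee_rot: [-89.9, 0.3, 7.4]
force: [-0.0, 1.2, -0.6]
gripper_width: 54.7
time_s: 21.8
ee_pos: [602.4, -229.2, 139.6]
ee_rot: [-90.0, -0.1, 7.4]
force: [0.4, -0.8, -0.6]
gripper_width: 18.1
time_s: 22.3
ee_pos: [602.2, -228.9, 139.2]
ee_rot: [-90.0, -0.0, 7.4]
force: [-0.3, 1.6, 2.5]
gripper_width: 11.9
```

```bash
python3 -m pendant '[{"delta_pos":[0,0,0.2],"twist":[0,0,0],"grip":8},{"delta_pos":[0,0,1],"twist":[0,0,0],"grip":8},{"delta_pos":[0,0,2],"twist":[0,0,0],"grip":8},{"delta_pos":[0,0,3],"twist":[0,0,0],"grip":8},{"delta_pos":[0,0,4],"twist":[0,0,0],"grip":8}]' && python3 -m pendant '[{"delta_pos":[0,0,1],"twist":[0,0,0],"grip":8},{"delta_pos":[0,0,2],"twist":[0,0,0],"grip":8},{"delta_pos":[0,0,3],"twist":[0,0,0],"grip":8},{"delta_pos":[0,0,4],"twist":[0,0,0],"grip":8},{"delta_pos":[0,0,5],"twist":[0,0,0],"grip":8}]' && python3 -m pendant '[{"delta_pos":[0,0,1],"twist":[0,0,0],"grip":8},{"delta_pos":[0,0,2],"twist":[0,0,0],"grip":8},{"delta_pos":[0,0,3],"twist":[0,0,0],"grip":8},{"delta_pos":[0,0,4],"twist":[0,0,0],"grip":8},{"delta_pos":[0,0,5],"twist":[0,0,0],"grip":8}]'&& python3 -m pendant '[{"delta_pos":[0,0,0.4],"twist":[0,0,0],"grip":8},{"delta_pos":[0,0,0.7],"twist":[0,0,0],"grip":8},{"delta_pos":[0,0,1],"twist":[0,0,0],"grip":8},{"delta_pos":[0,0,1.2],"twist":[0,0,0],"grip":8},{"delta_pos":[0,0,1.4],"twist":[0,0,0],"grip":8}]'
```

```text
time_s: 22.8
ee_pos: [596.9, -188.5, 139.2]
ee_rot: [-90.0, -0.0, 7.4]
force: [0.2, -2.9, 2.6]
gripper_width: 12.0
time_s: 23.3
ee_pos: [590.5, -139.0, 139.2]
ee_rot: [-90.0, -0.0, 7.4]
force: [-1.3, -3.0, 5.4]
gripper_width: 12.2
time_s: 23.8
ee_pos: [584.0, -89.4, 139.2]
ee_rot: [-90.0, -0.0, 7.4]
force: [-0.1, -1.7, 5.0]
gripper_width: 12.1
time_s: 24.3
ee_pos: [582.3, -75.7, 139.2]
ee_rot: [-90.0, -0.0, 7.4]
force: [-0.3, -2.5, 5.7]
gripper_width: 12.0
```

```bash
python3 -m pendant '[{"delta_pos":[0,0,0.1],"twist":[0,0,0],"grip":8},{"delta_pos":[0,0,0.2],"twist":[0,0,0],"grip":8},{"delta_pos":[0,0,0.3],"twist":[0,0,0],"grip":8},{"delta_pos":[0,0,0.4],"twist":[0,0,0],"grip":8},{"delta_pos":[0,0,0.5],"twist":[0,0,0],"grip":8}]' && python3 -m pendant '[{"delta_pos":[0,0,0.04],"twist":[0,0,0],"grip":8},{"delta_pos":[0,0,0.08],"twist":[0,0,0],"grip":8},{"delta_pos":[0,0,0.12],"twist":[0,0,0],"grip":8},{"delta_pos":[0,0,0.16],"twist":[0,0,0],"grip":8},{"delta_pos":[0,0,0.2],"twist":[0,0,0],"grip":8}]' && python3 -m pendant '[{"delta_pos":[0,0,0.04],"twist":[0,0,0],"grip":8},{"delta_pos":[0,0,0.08],"twist":[0,0,0],"grip":8},{"delta_pos":[0,0,0.12],"twist":[0,0,0],"grip":8},{"delta_pos":[0,0,0.16],"twist":[0,0,0],"grip":8},{"delta_pos":[0,0,0.2],"twist":[0,0,0],"grip":8}]'
```

```text
time_s: 24.8
ee_pos: [581.7, -70.9, 139.2]
ee_rot: [-90.0, -0.0, 7.4]
force: [-1.0, -2.8, 4.8]
gripper_width: 12.0
time_s: 25.3
ee_pos: [581.4, -68.9, 139.2]
ee_rot: [-90.0, -0.0, 7.4]
force: [-0.8, -1.0, 4.9]
gripper_width: 12.0
time_s: 25.8
ee_pos: [581.3, -67.6, 139.2]
ee_rot: [-90.1, -0.0, 7.4]
force: [-0.7, -4.8, 4.7]
gripper_width: 11.8
```

```bash
python3 -m pendant '[{"delta_pos":[0,0,0.03],"twist":[0,0,0],"grip":8},{"delta_pos":[0,0,0.06],"twist":[0,0,0],"grip":8},{"delta_pos":[0,0,0.1],"twist":[0,0,0],"grip":8},{"delta_pos":[0,0,0.1],"twist":[0,0,0],"grip":8},{"delta_pos":[0,0,0.1],"twist":[0,0,0],"grip":8}]'
python3 - <<'E'
from h import *
f=[]
for i in range(3): f.append(state()['force']);p,d=imaging.grab_frame('side')
print(np.mean(f,0),state()['ee_pos'])
E
```

```text
time_s: 26.3
ee_pos: [581.2, -67.6, 139.2]
ee_rot: [-90.2, -0.0, 7.4]
force: [0.1, -7.7, 4.5]
gripper_width: 12.1
[ 0.16811061 -6.93650356  4.83365494] [581.21057614 -67.6153741  139.15186651]
```

The door is at its stop: it no longer moves while the force rises to 7 N, and the fin reads scale y≈89.3. I release it.

```bash
python3 -m pendant '[{"delta_pos":[0,0,0],"twist":[0,0,0],"grip":20},{"delta_pos":[0,0,0],"twist":[0,0,0],"grip":35},{"delta_pos":[0,0,0],"twist":[0,0,0],"grip":50},{"delta_pos":[0,0,0],"twist":[0,0,0],"grip":50},{"delta_pos":[0,0,0],"twist":[0,0,0],"grip":50}]' && python3 -m pendant '[{"delta_pos":[0,-1,0],"twist":[0,0,0],"grip":50},{"delta_pos":[0,-3,0],"twist":[0,0,0],"grip":50},{"delta_pos":[0,-6,0],"twist":[0,0,0],"grip":50},{"delta_pos":[0,-9,0],"twist":[0,0,0],"grip":50},{"delta_pos":[0,-12,0],"twist":[0,0,0],"grip":50}]' && python3 -m pendant '[{"delta_pos":[0,0,3],"twist":[0,0,0],"grip":50},{"delta_pos":[0,0,7],"twist":[0,0,0],"grip":50},{"delta_pos":[0,0,11],"twist":[0,0,0],"grip":50},{"delta_pos":[0,0,15],"twist":[0,0,0],"grip":50},{"delta_pos":[0,0,19],"twist":[0,0,0],"grip":50}]'&& python3 -m pendant '[{"delta_pos":[0,0,4],"twist":[0,0,0],"grip":50},{"delta_pos":[0,0,8],"twist":[0,0,0],"grip":50},{"delta_pos":[0,0,12],"twist":[0,0,0],"grip":50},{"delta_pos":[0,0,15],"twist":[0,0,0],"grip":50},{"delta_pos":[0,0,17],"twist":[0,0,0],"grip":50}]'
python3 - <<'E'
from h import *
p,d=imaging.grab_frame('top');cv2.imwrite('pics/top12.png',p[:,:,::-1]);W=cloud('top',d)
a=np.radians(7.4);S=np.stack([(W[...,:2]-[593.79,-155.99])@[np.cos(a),np.sin(a)],(W[...,:2]-[593.79,-155.99])@[-np.sin(a),np.cos(a)]],-1);Z=W[...,2]
m=(Z>150)&(Z<166)&(abs(S[...,0])<60)&(S[...,1]>30)&(S[...,1]<150)
print('fin',np.percentile(S[m][:,1],[2,10,50,90,98]).round(1))
k=(Z>128)&(Z<138)&(abs(S[...,0])<70)&(S[...,1]>-40)&(S[...,1]<190)
y=np.sort(S[k][:,1]);print('door lo',np.percentile(y,[.3,.6,1,2]),'gap',np.histogram(y,np.arange(160,186,2)))
p,d=imaging.grab_frame('side');cv2.imwrite('pics/side12.png',p[:,:,::-1])
print(state()['force'],state()['ee_pos'],state()['time_s'])
E
```

```text
time_s: 26.95
ee_pos: [580.9, -66.1, 138.7]
ee_rot: [-90.0, 0.0, 7.4]
force: [0.6, -0.5, -0.5]
gripper_width: 45.0
time_s: 27.45
ee_pos: [581.0, -66.4, 261.0]
ee_rot: [-90.0, -0.0, 7.4]
force: [0.1, -1.0, -0.2]
gripper_width: 45.6
time_s: 27.95
ee_pos: [556.3, 123.5, 260.0]
ee_rot: [-90.0, -0.1, 7.4]
force: [0.1, -0.1, -0.1]
gripper_width: 45.6
time_s: 28.45
ee_pos: [534.1, 293.0, 259.7]
ee_rot: [-89.9, -0.0, 7.5]
force: [-0.3, -0.1, 0.1]
gripper_width: 45.7
fin [82.9 84.1 89.2 94.2 94.9]
door lo [-10.73288557   2.69551567   3.36782162   4.71261189] gap (array([51, 49, 56, 50, 51, 50, 57, 44, 31, 28,  1,  0]), array([160, 162, 164, 166, 168, 170, 172, 174, 176, 178, 180, 182, 184]))
[-0.05620654 -0.31310273  0.93996138] [534.22818087 293.12102115 259.45310504] 28.55
```

View pics/top12.png

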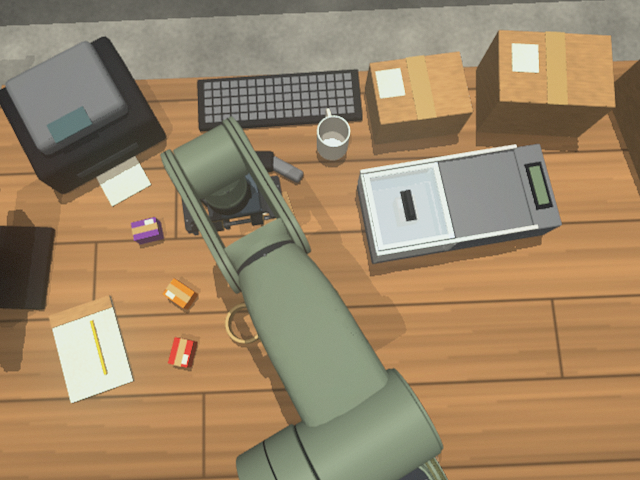

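View pics/side12.png

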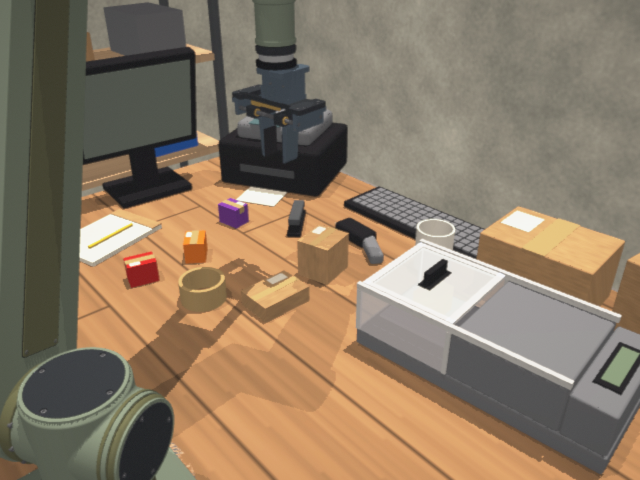

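The door is shut: fin at 89.2 (carton placing reference 88.7 to 90) and no gap at its end wall. The fin is at (408,205) in the top view. The other objects I can see are where they were, and the arm is clear. I let it settle and hand in.

```bash
python3 -m pendant '[{"delta_pos":[0,0,0],"twist":[0,0,0],"grip":50},{"delta_pos":[0,0,0],"twist":[0,0,0],"grip":50},{"delta_pos":[0,0,0],"twist":[0,0,0],"grip":50},{"delta_pos":[0,0,0],"twist":[0,0,0],"grip":50},{"delta_pos":[0,0,0],"twist":[0,0,0],"grip":50}]'
python3 - <<'E'
from h import *
print(job.job_done())
E
```

```text
time_s: 29.05
ee_pos: [534.9, 290.0, 259.1]
ee_rot: [-90.0, -0.0, 7.3]
force: [0.1, -1.0, 0.4]
gripper_width: 45.3
the job is handed in; nothing more can be done
None
```

The smallest carton is on the scale's pan with the roof door shut over it, and I handed the job in at 29 s of the 67 s allowed.

- **Door opening:** The door started about 8 mm ajar. I pinched its fin and slid it open, stopping about 2 mm short of the stop.
- **Placing the carton:** I lowered it in small steps until the pan carried its weight, then released it. It stood upright, about 1 mm from the measured centre of the pan in x and in y. Its top was at 113 mm, which fits the pan sinking about 1.8 mm under it.
- **Door closing:** I slid the door slowly to its stop, where it held against 7 N without moving. The last image put the fin at scale y = 89.2 mm, against a nominal 90 mm. My frame read the pan centre 1.3 mm low in y as well. There was no gap at the end wall.
- **Last checks:** The gripper was well clear of everything, with nearly zero wrist force, and the other objects looked unmoved by eye.

**Not confirmed:** the closed door looks almost opaque in the pictures, so I could not see the carton again once it was shut. Its last confirmed pose is from just before closing.

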